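Clip the counterweight's snap hook onto the ring of the forge stand

TASK

Pick up the red counterweight that carries the spring snap hook, press the hook's gate against the near side of the stand's ring until the ring snaps in behind the gate, and let go so that the weight hangs upright and still from the ring in the crown of the hook with the gate shut. The ring's height is only roughly known, so feel for it gently: never press the hook or weight on the stand or ring with more than 22 N, and leave the other things on the bench alone.

Things in the scene. Friction and masses are not known exactly. Their poses are not given: they have to be found in the camera images.
- hook: loose counterweight (0.4-0.7 kg) with snap hook, standing upright. Origin: centre of underside; z up, x to the gate side. Red iron weight 46 mm across, z 0-40 mm; above it a rigid D-loop of 10 mm round steel bar in the x-z plane, z 51-120 mm, back bar at x -27 to -17 mm, closed at x +16 mm by a brass spring gate; blue grip tab on top
- hook_tab (a point): centre of the blue grip tab on top of the hook, 145 mm above its underside. The tab is 24 mm along x, 14 mm thick along y (pinch it along y from above), z 124-166 mm. Axes as hook
- hook_seat (a point): the point inside the loop where the ring's bar lies (its centre) when the hook hangs on it: on the hook's axis, under the crown of the loop, 106 mm above the hook's underside. Axes as hook
- hook_throat (a point): where the ring's bar must enter: on the gate, x +16 mm, 85 mm above the hook's underside. The bar's centre passes only at z 81-89 mm (85 is best), between the pivot lugs below and the loop's nose above; higher or lower it meets rigid steel and the force climbs at once. Some 25 mm past first touch of the gate the bar passes the free end. Axes as hook
- gate (a joint): swing of the brass gate, rad: 0 shut, up to 1.35 pressed inwards (towards the hook's -x). A 6 mm pin at x +16 mm, pivoted at its lower end, z 66 mm, between lugs up to z 77 mm, free end at z 91 mm just under the nose. Its spring needs about 4 N at the free end to start and 6-10 N to press in. It springs shut behind the bar; if the bar came in low, letting the hook down a little frees it
- stand: fixed steel stand: base plate 150 x 110 x 12 mm, green post 20 mm thick, 188 mm tall, at its centre; a yellow arm runs from the post along the stand's -x and ends in a level steel ring. Origin: under the base plate's centre; z up. The arm is clamped on the post by hand at a height that differs each time; it does not move during the task
- eye_near (a point): middle of the ring's near side, farthest from the post, for a clamp at mid height: 125 mm along the stand's -x from the post, 150 mm high. x and y are true, but the bar's real height is up to 22 mm above or below. Ring: level, 8 mm round steel, 60 mm across on its centreline, its centre 30 mm along +x from here; the near side runs along y. Axes as stand
- plain_weight: bystander: a red iron weight, 46 mm across and 40 mm tall with a plain closed eye on top and no gate, 94 mm tall in all; origin under its centre
- hammer: bystander: a hammer lying flat; origin under its middle
- brush: bystander: a wire brush lying flat; origin under its middle
- wrench: bystander: a steel wrench lying flat; origin under its middle
- wax: bystander: a grey tin, 64 mm across, 60 mm tall; origin under its centre
- scroll: bystander: a forged double scroll of dark 12 mm bar, about 170 mm long, lying flat; origin under its centre
Not all that is in view belongs to the job. Leave any turquoise look-alike of the stand alone.

How it is judged:
By the outcome, as a careful person would: the job done as asked, in the order asked, and still so for the second after the job is handed in, with the robot touching nothing.
It also fails if it takes over 61 s, if anything falls off the work surface, if the arm or the gripper's body presses on something with over 40 N, if the wrist force passes 120 N, or if a joint passes its speed limit or range.

ROBOT

A 6-joint arm with a two-finger parallel gripper is mounted at the origin on the work surface. World frame = base frame: x ahead of the robot, y to its left, z up, the work surface at z = 0. Lengths are in m, angles in degrees, forces in N, time in s.
With the tool pointing down it reaches from about 0.4 to 0.825 m from the base axis. Payload 7 kg.
Tool frame: the origin (TCP) lies midway between the tips of the shut fingers; the grasp point (between the pads) lies r.grasp_offset behind it (r.grasp_offset is the distance from the TCP to the grasp point, in m); x points along the fingers, z is the direction in which the jaws open and shut, and the axes are right-handed (so a half turn about x gives the same grasp; the last joint's range is limited). The gripper opens to 88 mm and grips with 3 to 60 N. Pads are 19 mm wide; open, the fingers measure 130 mm over their backs; the gripper's body (78 mm by 193 mm) begins 47 mm behind the grasp point.
Start: joints at [92.367, 20.546, 0.682, 0, -70.136, -16.507], TCP at [0.165, 0.655, 0.227] pointing down, gripper open.
Joint ranges: [-176.03, 176.03], [-82.01, 121.73], [-58.28, 71.71], [-173.87, 95.51], [-174.79, -0.11], [-173.66, 173.66]. Speed limits (degrees/s): [136.94, 136.94, 172.46, 180, 180, 180].

INTERFACE

Orientations are given as [roll, pitch, yaw] about the fixed x, y, z axes, in that order (R = Rz(yaw) Ry(pitch) Rx(roll)).
In Python, from plant import readout, vision, close_job, r gives the robot as it stands.
- The arm moves only by the shell command python3 -m handwheel 'ROWS' [OPENING] [FORCE]. ROWS is JSON, a list that holds one entry, the list of rows, each a list of 4 numbers: the shift along the world's x, y, z in units of 40 mm (1.0 is 40 mm), then the turn about the world's z in units of 5 degrees (1.0 is 5 degrees). In form: [[[tx, ty, tz, roll], ...]]. A call has 1 to 8 rows; each row shifts and turns the pose as measured when the row begins; what a row does not reach is not made up. A row lasts 1/10 s, in which the tool goes at most 50 mm and 8.59 degrees, less where a joint would pass 70% of its speed; a pose out of reach is approached as far as the arm can. A call is refused whole if a number of a shift passes 1 or a number of a turn 1, either way. A call with a gripper value outside its range is refused whole. OPENING is the finger opening in mm, from 0 to 87.6, set as the call begins (- or left out, the last holds). The fingers move at their own pace and stop on an object; FORCE is the grip in N (left out, the last holds). Time passes only in rows, so rows that do not move let the fingers close. It gives the time, the measured TCP pose, the force and the opening at its end, in the units of the state.
- readout.get_state(): the state, without advancing time (a new reading comes with each control period).
- vision.capture(name): name is "scene" or "top"; returns the picture (420x560x3 uint8, blue, green, red); there is no depth.
- vision.get_calibration(name): a dict with "intrinsics" (3x3 intrinsics, pixels), "pose" (4x4, takes a point from camera to world coordinates). Camera axes: x right, y up, looking along -z (the intrinsics and any distortion apply to the point x, -y, -z); pixel columns grow to the right and rows downward; lengths in m; the calibration is good to about 2 mm. A picture is of the moment at which its call begins. get_calibration takes no time and is no camera call.
- close_job(): hands the job in, once; it reports no verdict.
The state is a dict: "time_s": time; "joints": joint angles; "qd": joint speeds; "joint_torque": joint torques, N m; "tcp_pos": TCP position; "eef_rot": TCP orientation; "contact_force": force on the tool from outside, world axes, zero at the start; "moment": the same for the moment, N m; "gripper_width": finger opening in m.
Only numpy, scipy, OpenCV 4.12 (cv2) and the standard library are available. Lean on these libraries where they do the work, as an engineer would, in place of code of your own. Each camera call takes 0.05 s, during which the arm holds its last target.

## Working session

There is one attempt and no reset: what is moved stays moved. The work goes in short steps, Python scripts to look and compute and a shell command to move; the robot and the scene stay as the last step left them, time stands still between calls to the robot, and variables do not carry over. Pictures are saved under pics/ and viewed, and the job is handed in when it is done.

```bash
ls; mkdir -p pics
python3 - <<'E'
from plant import readout, vision, r
import cv2
print(r.grasp_offset, readout.get_state())
for n in("scene","top"):
    cv2.imwrite(f"pics/{n}0.png",vision.capture(n)); c=vision.get_calibration(n); print(c)
E
```

```text
pics
0.0188 {'time_s': 0.0, 'joints': array([ 9.23662399e+01,  2.05900859e+01,  6.31698018e-01, -2.06515516e-02,
       -7.01352170e+01, -1.65077754e+01]), 'qd': array([ 0.04871411, -0.06539223,  0.05644239,  0.02429665,  0.05634113,
        0.04594082]), 'joint_torque': array([ 1.60283129e-03, -5.82723749e+01,  2.93043405e+01,  6.99700847e+00,
        7.07450919e-03, -1.53832971e-04]), 'tcp_pos': array([0.16480872, 0.65404797, 0.22562048]), 'eef_rot': array([  4.79230077,  89.90440248, -99.35626802]), 'contact_force': array([-0.388923  , -0.25638237,  0.88892916]), 'moment': array([-0.05327562,  0.04123001,  0.03362252]), 'gripper_width': 0.08734457060879745}
{'intrinsics': array([[389.42097456,   0.        , 283.86092333],
       [  0.        , 389.42097456, 212.37358939],
       [  0.        ,   0.        ,   1.        ]]), 'pose': array([[-0.47252774, -0.48705478,  0.73450336,  1.19050295],
       [ 0.88120275, -0.24775797,  0.4026136 ,  0.34330176],
       [-0.01411582,  0.83749247,  0.54626652,  0.61877723],
       [ 0.        ,  0.        ,  0.        ,  1.        ]])}
{'intrinsics': array([[461.93680624,   0.        , 281.90840543],
       [  0.        , 461.93680624, 207.76942058],
       [  0.        ,   0.        ,   1.        ]]), 'pose': array([[-2.81372937e-02,  9.76740669e-01, -2.12569889e-01,
         2.96430906e-01],
       [-9.99604022e-01, -2.75584986e-02,  5.68587377e-03,
        -2.83823311e-02],
       [-3.04482839e-04,  2.12645701e-01,  9.77129323e-01,
         1.13210868e+00],
       [ 0.00000000e+00,  0.00000000e+00,  0.00000000e+00,
         1.00000000e+00]])}
```

View pics/scene0.png

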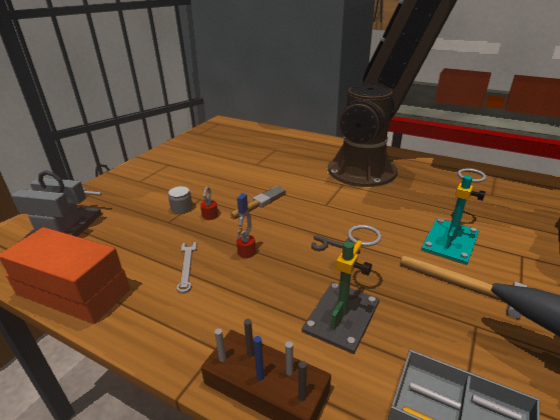

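View pics/top0.png

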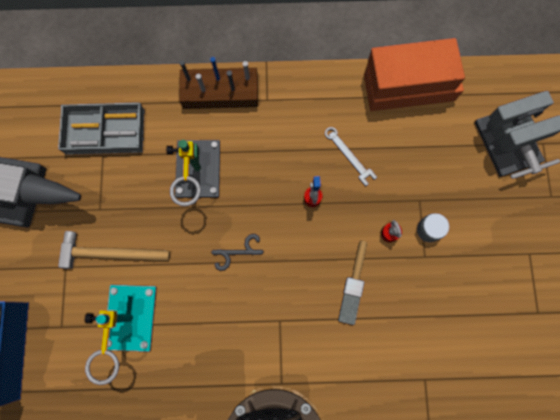

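The scene view shows the hook at (245,235) with its blue tab at (242,203), and the green stand at (343,300) with its ring at (365,236). In the top view the hook is at (314,193), the ring at (185,190), and the turquoise decoy at lower left. Next I'll zoom in.

Run:
```python
import cv2, numpy as np
s=cv2.imread("pics/scene0.png");t=cv2.imread("pics/top0.png")
a=cv2.resize(s[180:350,220:400],None,fx=4.4,fy=3.5*4.4/4.4,interpolation=cv2.INTER_CUBIC)
a=cv2.resize(s[185:335,220:400],(720,600),interpolation=cv2.INTER_CUBIC); cv2.imwrite("pics/sz.png",a)
b=cv2.resize(t[125:245,160:340],(800,533),interpolation=cv2.INTER_CUBIC); cv2.imwrite("pics/tz.png",b)
```

```text
(no output)
```

View pics/sz.png

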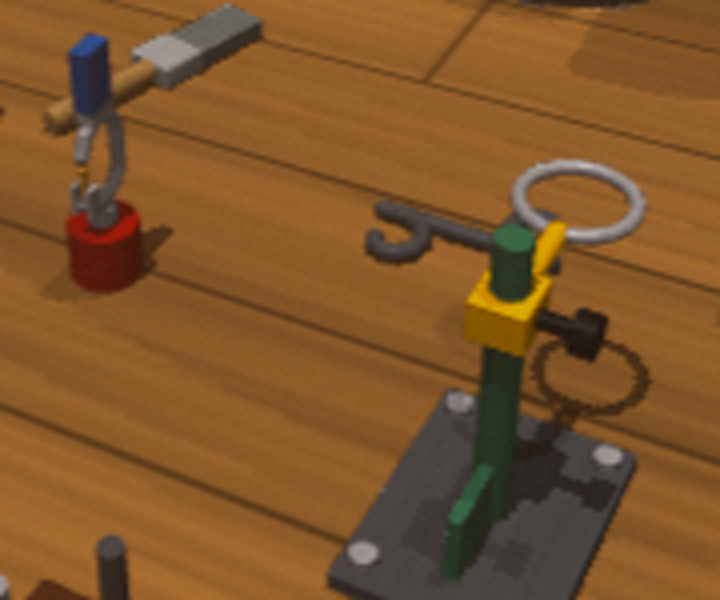

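View pics/tz.png

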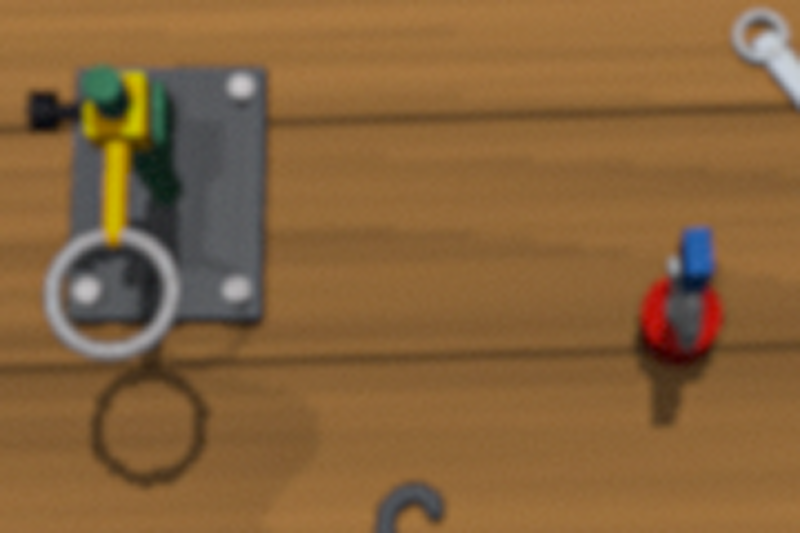

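```bash
cat > h.py <<'E'
import cv2, numpy as np
from plant import vision
C={n:vision.get_calibration(n) for n in("scene","top")}
def ray(n,u,v):
    K=C[n]["intrinsics"];P=C[n]["pose"]
    d=np.array([(u-K[0,2])/K[0,0],-(v-K[1,2])/K[1,1],-1.]);d=P[:3,:3]@d
    return P[:3,3],d/np.linalg.norm(d)
def onz(n,u,v,z):
    o,d=ray(n,u,v);return o+d*(z-o[2])/d[2]
def tri(p,q):
    o1,d1=ray("scene",*p);o2,d2=ray("top",*q)
    A=np.c_[d1,-d2];s=np.linalg.lstsq(A,o2-o1,rcond=None)[0]
    a,b=o1+d1*s[0],o2+d2*s[1];return (a+b)/2,np.linalg.norm(a-b)
def proj(n,X):
    K=C[n]["intrinsics"];P=C[n]["pose"];c=P[:3,:3].T@(np.asarray(X)-P[:3,3])
    return K[0,0]*c[0]/-c[2]+K[0,2],K[1,1]*-c[1]/-c[2]+K[1,2]
E
python3 - <<'E'
from h import *
img={n:cv2.imread(f"pics/{n}0.png") for n in C}
def mask(n,lo,hi,box):
    h=cv2.cvtColor(img[n],cv2.COLOR_BGR2HSV);m=cv2.inRange(h,lo,hi);o=np.zeros_like(m);x0,y0,x1,y1=box;o[y0:y1,x0:x1]=m[y0:y1,x0:x1];return o
def cen(m):
    M=cv2.moments(m,True);return M['m10']/M['m00'],M['m01']/M['m00'],M['m00']
# tab
bt=mask("top",(100,90,60),(130,255,255),(295,165,335,215)); bs=mask("scene",(100,90,40),(130,255,255),(230,185,255,220))
ct,cs=cen(bt),cen(bs); print(ct,cs,"tab",tri(cs[:2],ct[:2]))
print("rect tab top",cv2.minAreaRect(cv2.findNonZero(bt)),cv2.minAreaRect(cv2.findNonZero(bs)))
rt=mask("top",(0,170,90),(8,255,255),(295,165,335,215)); rs=mask("scene",(0,170,60),(8,255,255),(230,225,262,262))
print("red",cen(rt),cen(rs)); 
c,rad=cv2.minEnclosingCircle(cv2.findNonZero(rt));print(c,rad,onz("top",*c,.04),onz("top",*c,.03))
x,y,w,h=cv2.boundingRect(rs);print("sc red bb",x,y,w,h)
# bottom front of red: 
print("sc", onz("scene",*cen(rs)[:2],.02))
# ring: gray light
for n,box in(("top",(168,172,204,208)),("scene",(345,222,385,250))):
    m=mask(n,(0,0,125),(180,70,255),box)
    cs_,_=cv2.findContours(m,cv2.RETR_CCOMP,cv2.CHAIN_APPROX_NONE)[-2:]
    for k in cs_:
        if len(k)>20: print(n,len(k),cv2.fitEllipse(k))
    cv2.imwrite(f"pics/m_{n}.png",m[box[1]:box[3],box[0]:box[2]])
E
```

```text
(316.421875, 182.0, 64.0) (240.5441176470588, 201.0441176470588, 68.0) tab (array([ 0.56573454, -0.11195296,  0.15184208]), np.float64(0.0008954248637780397))
rect tab top ((316.5, 182.0), (10.0, 5.0), 90.0) ((240.05885314941406, 202.26470947265625), (6.5484619140625, 18.432706832885742), 14.03624439239502)
red (312.15942028985506, 195.7826086956522, 138.0) (245.9375, 247.38815789473685, 304.0)
(312.73529052734375, 195.5) 9.410489082336426 [ 0.5624432 -0.1105859  0.04     ] [ 0.56487897 -0.1113386   0.03      ]
sc red bb 237 235 18 23
sc [ 0.56807287 -0.10675228  0.02      ]
top 144 ((184.49179077148438, 190.303955078125), (26.486570358276367, 28.185026168823242), 67.80606079101562)
scene 126 ((364.10284423828125, 234.3238525390625), (17.49553680419922, 30.46158790588379), 97.67119598388672)
```

Run:
```python
from h import *
img={n:cv2.imread(f"pics/{n}0.png") for n in C}
cc={}
out=[]
for n,(x0,y0,x1,y1) in(("top",(166,170,206,210)),("scene",(343,218,387,250))):
    f=10;b=cv2.resize(img[n][y0:y1,x0:x1],None,fx=f,fy=f,interpolation=cv2.INTER_CUBIC)
    h=cv2.cvtColor(b,cv2.COLOR_BGR2HSV)
    m=((h[...,1]<75)&(h[...,2]>95)).astype(np.uint8)*255
    k=cv2.connectedComponentsWithStats(m);i=1+np.argmax(k[2][1:,4]);m=(k[1]==i).astype(np.uint8)*255
    pts=cv2.findNonZero(m)
    for name,e in(("ams",cv2.fitEllipse(pts)),("outer",cv2.fitEllipse(cv2.convexHull(pts)))):
        c=((e[0][0]+.5)/f-.5+x0,(e[0][1]+.5)/f-.5+y0);print(n,name,c,e[1],e[2]);cc[n,name]=c
        cv2.ellipse(b,e,(0,0,255) if name=="ams" else (0,255,0),1)
    cv2.imwrite(f"pics/ring_{n}.png",np.vstack([b,cv2.cvtColor(m,cv2.COLOR_GRAY2BGR)])[:600] if n=="scene" else np.hstack([b,cv2.cvtColor(m,cv2.COLOR_GRAY2BGR)]))
for a in("ams","outer"): print(a,tri(cc["scene",a],cc["top",a]))
# plate corners
h=cv2.cvtColor(img["top"],cv2.COLOR_BGR2HSV);box=(170,135,225,205)
m=cv2.inRange(h[135:205,174:225],(0,0,40),(180,80,135))
m=cv2.morphologyEx(m,cv2.MORPH_CLOSE,np.ones((5,5)))
k=cv2.connectedComponentsWithStats(m);i=1+np.argmax(k[2][1:,4]);m=(k[1]==i).astype(np.uint8)*255
r=cv2.minAreaRect(cv2.findNonZero(m));bp=cv2.boxPoints(r)+[174,135];print(r);
for p in bp: print(p,onz("top",*p,.012)[:2])
cv2.imwrite("pics/plate.png",cv2.resize(m,None,fx=6,fy=6))
```

```text
top ams (185.48033599853517, 190.31292877197265) (277.8179016113281, 282.49029541015625) 160.6009521484375
top outer (185.00089111328126, 189.22710723876952) (321.0971984863281, 382.68804931640625) 134.47994995117188
scene ams (364.11116790771484, 234.6638381958008) (176.40402221679688, 303.468017578125) 98.10929870605469
scene outer (364.09362945556643, 234.73023376464843) (202.45193481445312, 335.862060546875) 98.27967834472656
ams (array([0.55564105, 0.17842198, 0.14674644]), np.float64(0.0030403678242486203))
outer (array([0.55778856, 0.17908681, 0.14821305]), np.float64(0.0027833992093982914))
((22.499996185302734, 36.999996185302734), (44.99999237060547, 63.99999237060547), 0.0)
[174.         203.99999237] [0.55725861 0.23300084]
[174. 140.] [0.72563693 0.2366208 ]
[218.99999237 140.        ] [0.7223776  0.12129987]
[218.99999237 203.99999237] [0.55410285 0.12116339]
```

View pics/ring_top.png

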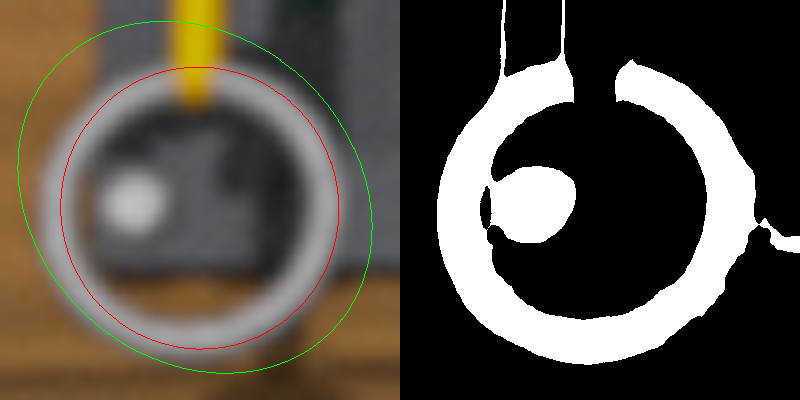

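View pics/ring_scene.png

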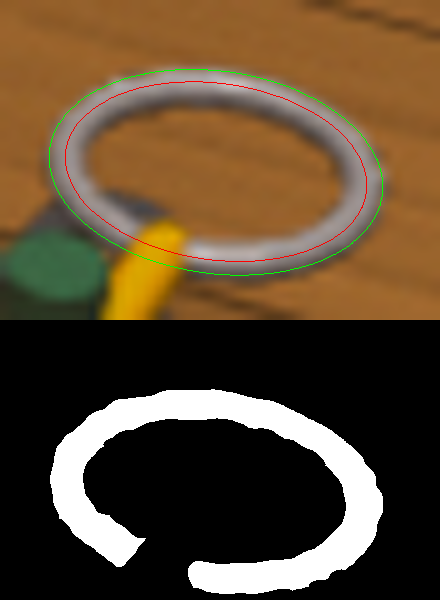

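View pics/plate.png

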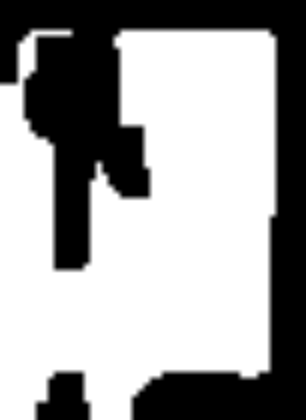

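Run:
```python
from h import *
t=cv2.imread("pics/top0.png");s=cv2.imread("pics/scene0.png")
a=cv2.resize(t[132:206,168:228],(600,740)[::1],interpolation=cv2.INTER_CUBIC)[:740]
cv2.imwrite("pics/p1.png",cv2.resize(t[132:206,168:228],None,fx=8,fy=8,interpolation=cv2.INTER_CUBIC))
cv2.imwrite("pics/p2.png",cv2.resize(s[275:350,300:385],None,fx=8,fy=8,interpolation=cv2.INTER_CUBIC))
cv2.imwrite("pics/p3.png",np.hstack([cv2.resize(t[170:212,295:335],None,fx=10,fy=10,interpolation=cv2.INTER_CUBIC),cv2.resize(s[190:260,228:263],(210,420),interpolation=cv2.INTER_CUBIC)]))
print(tri((364.1,234.7),(184.95,190.35)))
```

```text
(array([0.55571516, 0.17900817, 0.14690381]), np.float64(0.0019050331801647928))
```

View pics/p1.png

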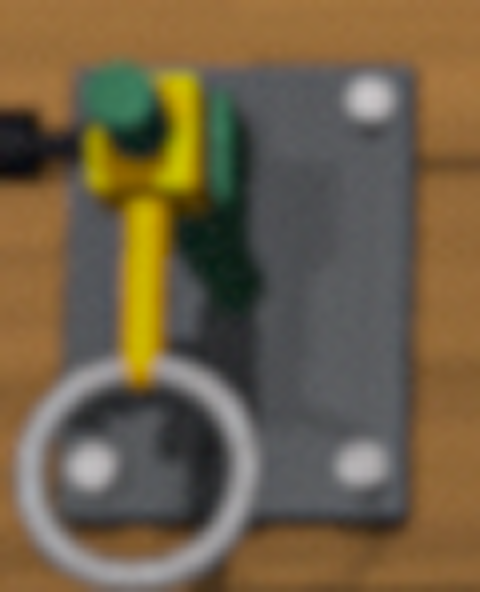

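View pics/p2.png

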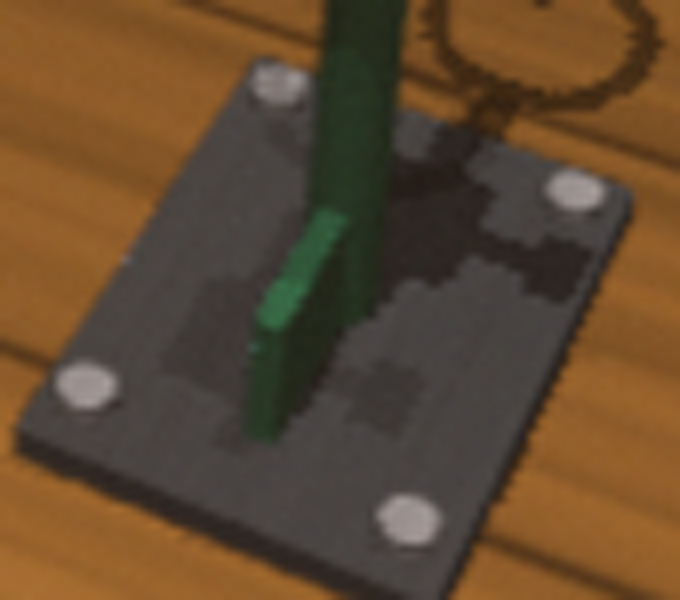

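View pics/p3.png

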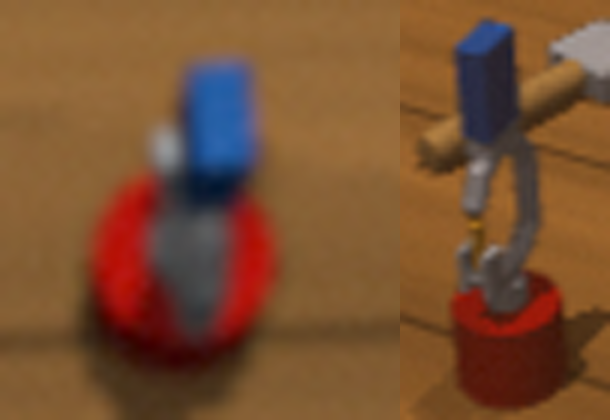

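Run:
```python
from h import *
np.set_printoptions(precision=4,suppress=True)
def T(x,y):return ((x+.5)/8-.5+168,(y+.5)/8-.5+132)
def S(x,y):return ((x+.5)/8-.5+300,(y+.5)/8-.5+275)
for p in((370,98),(362,464),(90,465)):print("T",onz("top",*T(*p),.015))
for p in((280,83),(576,190),(86,386),(410,520)):print("S",onz("scene",*S(*p),.015))
for q in ((370,98),(86,386)),((362,464),(280,83)),((90,465),(576,190)): print("tri bolt",tri(S(*q[1]),T(*q[0])))
# plate corners top view z .012
for p in((80,68),(414,66),(405,520),(62,518)):print("Tc",onz("top",*T(*p),.012))
t=cv2.imread("pics/top0.png");s=cv2.imread("pics/scene0.png")
def U(n,x0,y0,x1,y1,f,name):
    cv2.imwrite(name,cv2.resize({"top":t,"scene":s}[n][y0:y1,x0:x1],None,fx=f,fy=f,interpolation=cv2.INTER_CUBIC))
U("top",170,132,200,160,16,"pics/q1.png");U("scene",335,230,375,280,12,"pics/q2.png")
```

```text
T [0.7113 0.1341 0.015 ]
T [0.5908 0.1362 0.015 ]
T [0.5929 0.2211 0.015 ]
S [0.5858 0.136  0.015 ]
S [0.5874 0.2204 0.015 ]
S [0.707  0.1336 0.015 ]
S [0.7083 0.2183 0.015 ]
tri bolt (array([0.7098, 0.1342, 0.0183]), np.float64(0.0012495016484570115))
tri bolt (array([0.5896, 0.1365, 0.0185]), np.float64(0.0016432597105340756))
tri bolt (array([0.5917, 0.2207, 0.019 ]), np.float64(0.0010867918130332888))
Tc [0.7252 0.2275 0.012 ]
Tc [0.7229 0.1205 0.012 ]
Tc [0.5732 0.1232 0.012 ]
Tc [0.5769 0.2302 0.012 ]
```

View pics/q1.png

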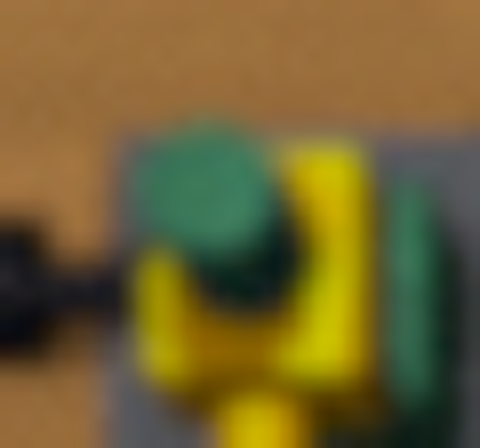

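View pics/q2.png

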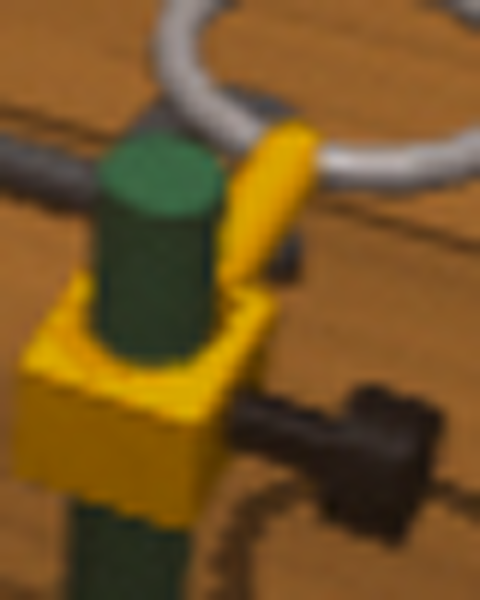

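Run:
```python
from h import *
np.set_printoptions(precision=4,suppress=True)
print("post top (true z .188)",tri((163.5/12-.5+335,175.5/12-.5+230),(205.5/16-.5+170,195.5/16-.5+132)))
t=cv2.imread("pics/top0.png");s=cv2.imread("pics/scene0.png")
def U(n,x0,y0,x1,y1,f):
    return cv2.resize({"top":t,"scene":s}[n][y0:y1,x0:x1],None,fx=f,fy=f,interpolation=cv2.INTER_LANCZOS4)
cv2.imwrite("pics/q3.png",U("top",303,170,328,210,14));cv2.imwrite("pics/q4.png",U("scene",230,190,260,262,8))
```

```text
post top (true z .188) (array([0.6496, 0.1772, 0.1869]), np.float64(0.0003572333775667589))
```

View pics/q3.png

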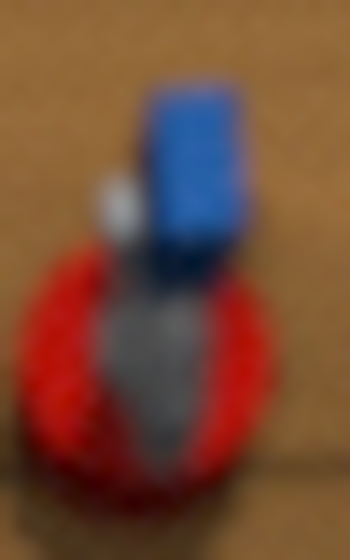

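View pics/q4.png

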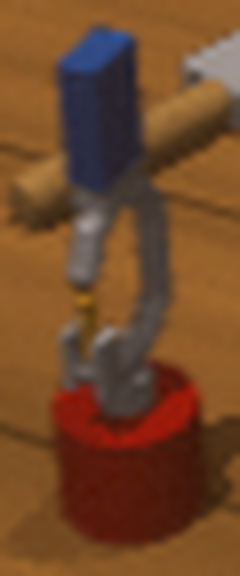

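Run:
```python
from h import *
np.set_printoptions(precision=4,suppress=True)
Tn=lambda x,y:((x+.5)/14-.5+303,(y+.5)/14-.5+170)
Sn=lambda x,y:((x+.5)/8-.5+230,(y+.5)/8-.5+190)
for p in((150,88),(240,82),(248,238),(160,245)):print("T",onz("top",*Tn(*p),.166))
for p in((60,62),(95,27),(136,38),(102,77)):print("S",onz("scene",*Sn(*p),.166))
print("red top centre", onz("top",*Tn(148,375),.04))
print(onz("scene",*Sn(127,405),.04), "lug T", onz("top",*Tn(122,205),.074))
for n in C:
  for yaw in(-10,0,10):
    c,sn=np.cos(np.radians(yaw)),np.sin(np.radians(yaw))
    print(n,yaw,[tuple(np.round(proj(n,[.566+x*c,-.111+x*sn,z]),1)) for x,z in((.016,.085),(.016,.07),(-.022,.085),(0,.04),(0,.166))])
```

```text
T [ 0.5757 -0.1041  0.166 ]
T [ 0.5763 -0.1181  0.166 ]
T [ 0.5512 -0.1182  0.166 ]
T [ 0.5505 -0.1046  0.166 ]
S [ 0.5747 -0.1147  0.166 ]
S [ 0.5537 -0.1167  0.166 ]
S [ 0.5536 -0.1027  0.166 ]
S [ 0.5762 -0.0995  0.166 ]
red top centre [ 0.5604 -0.1114  0.04  ]
[ 0.5654 -0.1083  0.04  ] lug T [ 0.5819 -0.1057  0.074 ]
scene -10 [(np.float64(238.5), np.float64(228.1)), (np.float64(238.9), np.float64(233.2)), (np.float64(249.3), np.float64(220.9)), (np.float64(244.4), np.float64(240.0)), (np.float64(240.6), np.float64(195.9))]
scene 0 [(np.float64(239.4), np.float64(228.5)), (np.float64(239.9), np.float64(233.6)), (np.float64(248.0), np.float64(220.4)), (np.float64(244.4), np.float64(240.0)), (np.float64(240.6), np.float64(195.9))]
scene 10 [(np.float64(240.4), np.float64(228.7)), (np.float64(240.9), np.float64(233.9)), (np.float64(246.7), np.float64(220.1)), (np.float64(244.4), np.float64(240.0)), (np.float64(240.6), np.float64(195.9))]
top -10 [(np.float64(315.0), np.float64(182.9)), (np.float64(314.6), np.float64(184.6)), (np.float64(312.9), np.float64(198.5)), (np.float64(312.8), np.float64(194.1)), (np.float64(316.6), np.float64(180.0))]
top 0 [(np.float64(313.8), np.float64(182.8)), (np.float64(313.4), np.float64(184.5)), (np.float64(314.5), np.float64(198.6)), (np.float64(312.8), np.float64(194.1)), (np.float64(316.6), np.float64(180.0))]
top 10 [(np.float64(312.6), np.float64(183.0)), (np.float64(312.2), np.float64(184.6)), (np.float64(316.1), np.float64(198.4)), (np.float64(312.8), np.float64(194.1)), (np.float64(316.6), np.float64(180.0))]
```

```bash
cat >> h.py <<'E'
from scipy.spatial.transform import Rotation as Ro
from plant import readout
def st():
    s=readout.get_state();R=Ro.from_euler('xyz',s['eef_rot'],degrees=True).as_matrix()
    z=R[:,2];a=np.degrees(np.arctan2(z[1],z[0]));hy=(a-90+90)%180-90
    print("t",round(s['time_s'],2),"tcp",np.round(s['tcp_pos'],4),"jawyaw(0=along y)",round(hy,2),"down",np.round(R[:,0],3),"F",np.round(s['contact_force'],1),"M",np.round(s['moment'],2),"w",round(s['gripper_width']*1000,1),"j",np.round(s['joints'],1))
E
python3 -c "
from h import *
st()"
```

```text
t 0.1 tcp [0.1648 0.6541 0.2257] jawyaw(0=along y) -14.14 down [-0.    -0.002 -1.   ] F [1.2 0.3 0.2] M [-0.   -0.03  0.07] w 87.9 j [ 92.4  20.6   0.6  -0.  -70.1 -16.5]
```

```bash
python3 -m handwheel '[[[0,0,0.8,0],[0.3,-0.5,0.6,0],[0.5,-0.95,0,0.3],[0.5,-0.95,0,0.3],[0.5,-0.95,0,0.3],[0.5,-0.95,0,0.3],[0.5,-0.95,0,0.3],[0.5,-0.95,0,0.3]]]' 87 10; python3 -c "
from h import *
st()"
```

```text
time_s: 0.9
tcp_pos: [0.2971, 0.3988, 0.2768]
eef_rot: [7.1, 89.4, -87.5]
contact_force: [0.8, 0.6, 0.6]
gripper_width: 0.0866
t 0.9 tcp [0.2971 0.3988 0.2768] jawyaw(0=along y) -4.52 down [ 0.    -0.011 -1.   ] F [0.8 0.6 0.6] M [ 0.04 -0.13 -0.01] w 86.6 j [ 76.2   2.1 -16.2   0.2 -72.3   9.3]
```

```bash
python3 -m handwheel '[[[0.5,-0.95,0,0.25],[0.5,-0.95,0,0.25],[0.5,-0.95,0,0.25],[0.5,-0.95,0,0.25],[0.5,-0.95,0,0.25],[0.5,-0.95,0,0.25],[0.5,-0.95,0,0],[0.5,-0.95,0,0]]]'; python3 -m handwheel '[[[0.5,-0.95,0,0],[0.5,-0.95,0,0],[0.5,-0.95,0,0],[0.5,-0.95,0,0],[0.5,-0.95,0,0],[0.4,-0.5,0,0],[0,0,0,0]]]'; python3 -c "
from h import *
st()"
```

```text
time_s: 1.7
tcp_pos: [0.459, 0.0801, 0.2766]
eef_rot: [9.3, 89.4, -77.2]
contact_force: [0.6, 1.5, 0.1]
gripper_width: 0.087
time_s: 2.4
tcp_pos: [0.5779, -0.1448, 0.2738]
eef_rot: [-12.7, 89.5, -99.4]
contact_force: [-0.7, -0.4, -0.0]
gripper_width: 0.0867
t 2.4 tcp [ 0.5779 -0.1448  0.2738] jawyaw(0=along y) 3.27 down [-0.002 -0.009 -1.   ] F [-0.7 -0.4 -0. ] M [ 0.06  0.03 -0.  ] w 86.7 j [  5.1  11.6  -5.8   0.6 -72.8  88. ]
```

```bash
python3 -m handwheel '[[[-0.35,0.85,0,0],[0,0,-0.8,0],[0,0,-0.5,0],[0,0,0,0]]]';  python3 -c "
from h import *
st()
cv2.imwrite('pics/a.png',np.hstack([cv2.resize(vision.capture('scene')[150:270,190:310],(400,400)),cv2.resize(vision.capture('top')[130:230,260:360],(400,400))]))
st()"
```

```text
time_s: 2.8
tcp_pos: [0.5625, -0.1104, 0.219]
eef_rot: [-26.0, 89.4, -112.9]
contact_force: [0.2, -0.5, 0.5]
gripper_width: 0.087
t 2.8 tcp [ 0.5625 -0.1104  0.219 ] jawyaw(0=along y) 3.05 down [-0.004 -0.009 -1.   ] F [ 0.2 -0.5  0.5] M [0.05 0.04 0.  ] w 87.0 j [  8.8  11.4 -13.2   0.5 -65.7  84.1]
t 2.9 tcp [ 0.564  -0.1107  0.2215] jawyaw(0=along y) 3.07 down [-0.    -0.009 -1.   ] F [-0.6  0.4  0.8] M [-0.01 -0.03  0.01] w 86.8 j [  8.8  11.3 -13.    0.6 -65.8  84.1]
```

View pics/a.png

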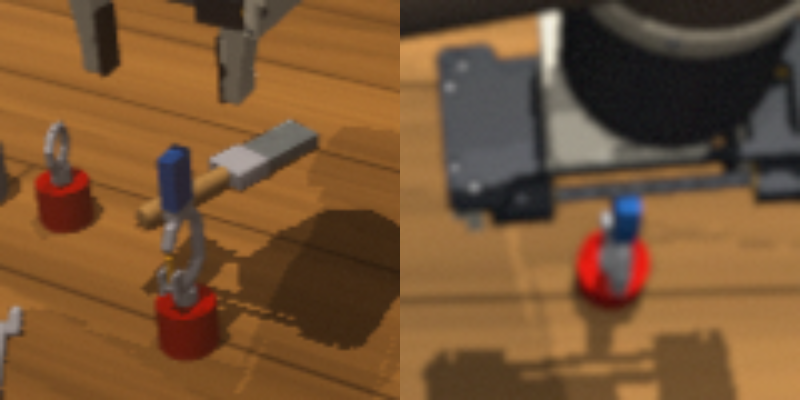

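```bash
python3 -m handwheel '[[[0,0,-0.8,0],[0,0,-0.7,0],[0,0,-0.4,0],[0,0,-0.2,0],[0,0,0,0]]]';  python3 -c "
from h import *
st()
cv2.imwrite('pics/b.png',np.hstack([cv2.resize(vision.capture('scene')[180:270,200:290],(400,400)),cv2.resize(vision.capture('top')[150:220,280:350],(400,400))]))
"
```

```text
time_s: 3.4
tcp_pos: [0.5688, -0.1105, 0.1431]
eef_rot: [47.1, 89.1, -39.8]
contact_force: [-0.4, -0.2, 0.2]
gripper_width: 0.0871
t 3.4 tcp [ 0.5688 -0.1105  0.1431] jawyaw(0=along y) 3.15 down [ 0.012 -0.01  -1.   ] F [-0.4 -0.2  0.2] M [-0.04  0.08  0.04] w 87.1 j [  8.8  15.1 -19.2   0.8 -55.2  83.9]
```

View pics/b.png

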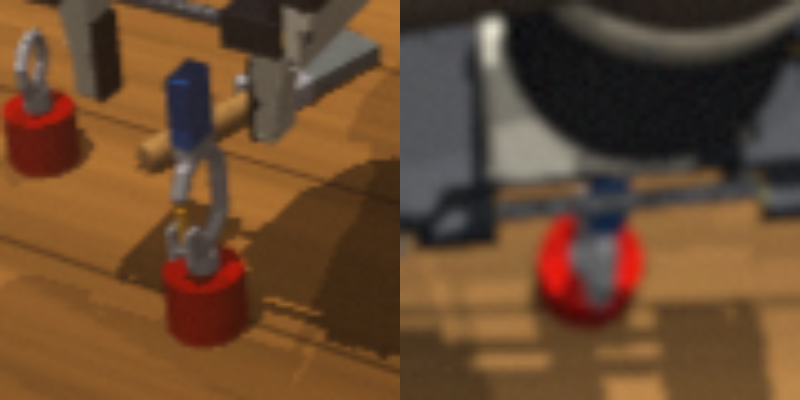

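```bash
python3 -m handwheel '[[[-0.1,0,-0.2,0],[0,0,-0.15,0],[0,0,0,0]]]';  python3 -c "
from h import *
st()"
```

```text
time_s: 3.8
tcp_pos: [0.5667, -0.1104, 0.1319]
eef_rot: [59.6, 88.8, -27.2]
contact_force: [0.4, 0.0, 1.3]
gripper_width: 0.087
t 3.8 tcp [ 0.5667 -0.1104  0.1319] jawyaw(0=along y) 3.17 down [ 0.018 -0.009 -1.   ] F [0.4 0.  1.3] M [-0.04  0.06 -0.01] w 87.0 j [  8.9  15.3 -20.5   0.9 -53.2  83.8]
```

```bash
python3 -m handwheel '[[[0,0,0,0],[0,0,0,0],[0,0,0,0],[0,0,0,0],[0,0,0,0]]]' 40 15; python3 -m handwheel '[[[0,0,0,0],[0,0,0,0],[0,0,0,0],[0,0,0,0]]]' 0 60; python3 -c "
from h import *
st()"
```

```text
time_s: 4.3
tcp_pos: [0.5671, -0.1104, 0.1326]
eef_rot: [60.5, 88.8, -26.4]
contact_force: [0.4, -0.4, 0.4]
gripper_width: 0.0526
time_s: 4.7
tcp_pos: [0.5672, -0.1104, 0.1327]
eef_rot: [60.7, 88.8, -26.2]
contact_force: [0.4, 0.4, 1.1]
gripper_width: 0.0207
t 4.7 tcp [ 0.5672 -0.1104  0.1327] jawyaw(0=along y) 3.18 down [ 0.019 -0.01  -1.   ] F [0.4 0.4 1.1] M [-0.04  0.05 -0.01] w 20.7 j [  8.9  15.3 -20.4   0.9 -53.2  83.8]
```

```bash
python3 -m handwheel '[[[0,0,0,0],[0,0,0,0],[0,0,0,0],[0,0,0,0]]]' 0 60; python3 -c "
from h import *
st()
cv2.imwrite('pics/c.png',np.hstack([cv2.resize(vision.capture('scene')[180:270,200:290],(400,400)),cv2.resize(vision.capture('top')[150:220,280:350],(400,400))]))
"
```

```text
time_s: 5.1
tcp_pos: [0.5673, -0.11, 0.1328]
eef_rot: [62.7, 88.8, -24.1]
contact_force: [-0.1, -0.0, 0.5]
gripper_width: 0.0138
t 5.1 tcp [ 0.5673 -0.11    0.1328] jawyaw(0=along y) 3.17 down [ 0.02  -0.009 -1.   ] F [-0.1 -0.   0.5] M [ 0.27  0.12 -0.04] w 13.8 j [  8.9  15.3 -20.4   0.8 -53.2  83.8]
```

View pics/c.png

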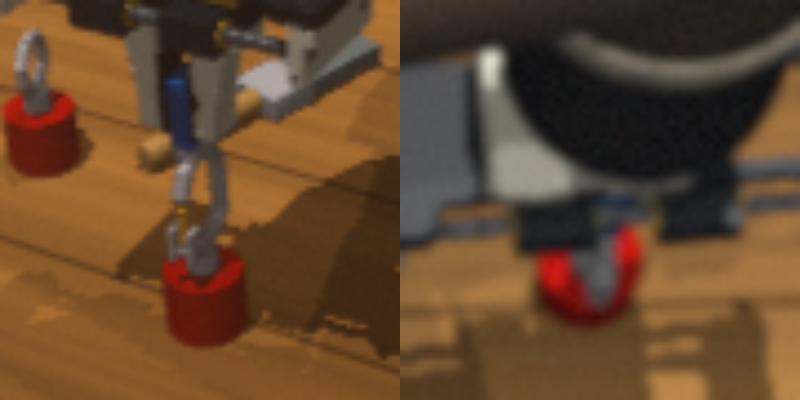

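```bash
python3 -m handwheel '[[[0,0,0.2,0],[0,0,0.5,0],[0,0,0.8,0],[0,0,0.2,0],[0,0,0,0],[0,0,0,0]]]'; python3 -c "
from h import *
st()"; python3 -m handwheel '[[[-0.4,0.3,0,0],[-0.5,0.7,0,-0.2],[-0.5,0.8,0,-0.2],[-0.5,0.8,0,-0.2],[-0.4,0.8,0,-0.2],[0,0.7,0,0],[0,0.7,0,0],[0,0,0,0]]]'; python3 -c "
from h import *
st()"
```

```text
time_s: 5.8
tcp_pos: [0.5629, -0.1102, 0.1992]
eef_rot: [46.2, 89.3, -40.7]
contact_force: [0.2, -0.4, -4.8]
gripper_width: 0.0136
t 5.8 tcp [ 0.5629 -0.1102  0.1992] jawyaw(0=along y) 3.07 down [ 0.01  -0.008 -1.   ] F [ 0.2 -0.4 -4.8] M [ 0.04  0.03 -0.03] w 13.6 j [  8.8  11.8 -15.5   0.6 -62.3  83.9]
time_s: 6.6
tcp_pos: [0.4602, 0.0851, 0.1872]
eef_rot: [-30.7, 89.2, -122.1]
contact_force: [-0.6, -0.5, -5.0]
gripper_width: 0.0135
t 6.6 tcp [0.4602 0.0851 0.1872] jawyaw(0=along y) -1.41 down [-0.008 -0.012 -1.   ] F [-0.6 -0.5 -5. ] M [ 0.3  -0.03 -0.01] w 13.5 j [ 35.    2.9 -27.6   0.4 -60.2  53.4]
```

```bash
python3 -m handwheel '[[[0,0.7,0.1,0],[0.1,0.8,0.1,0],[0,0.5,0.1,0],[0,0.2,0,0],[0,0,0,0],[0,0,0,0]]]'
python3 - <<'E'
from h import *
st()
s=vision.capture('scene');t=vision.capture('top')
cv2.imwrite('pics/d_s.png',s);cv2.imwrite('pics/d_t.png',t)
cv2.imwrite('pics/d.png',cv2.resize(s[170:290,310:430],(600,600),interpolation=cv2.INTER_CUBIC));cv2.imwrite('pics/d2.png',cv2.resize(t[150:230,145:225],(600,600),interpolation=cv2.INTER_CUBIC));st()
E
```

```text
time_s: 7.2
tcp_pos: [0.4598, 0.1731, 0.1924]
eef_rot: [-42.3, 88.5, -133.7]
contact_force: [-0.8, -0.9, -4.7]
gripper_width: 0.0136
t 7.2 tcp [0.4598 0.1731 0.1924] jawyaw(0=along y) -1.39 down [-0.018 -0.019 -1.   ] F [-0.8 -0.9 -4.7] M [ 0.07 -0.13  0.01] w 13.6 j [ 43.7   5.5 -23.9   0.1 -62.1  44.9]
t 7.3 tcp [0.4599 0.1728 0.1926] jawyaw(0=along y) -1.43 down [-0.018 -0.019 -1.   ] F [ 0.4 -0.1 -4.3] M [ 0.05 -0.1  -0.  ] w 13.6 j [ 43.6   5.5 -23.8   0.1 -62.1  44.9]
```

View pics/d.png

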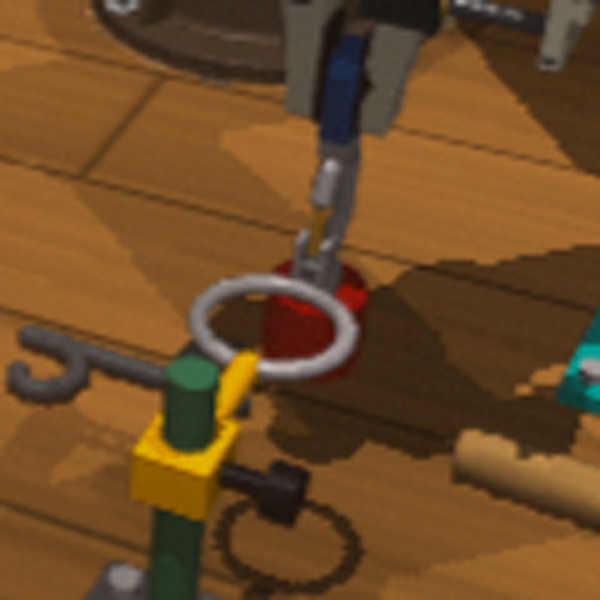

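View pics/d2.png

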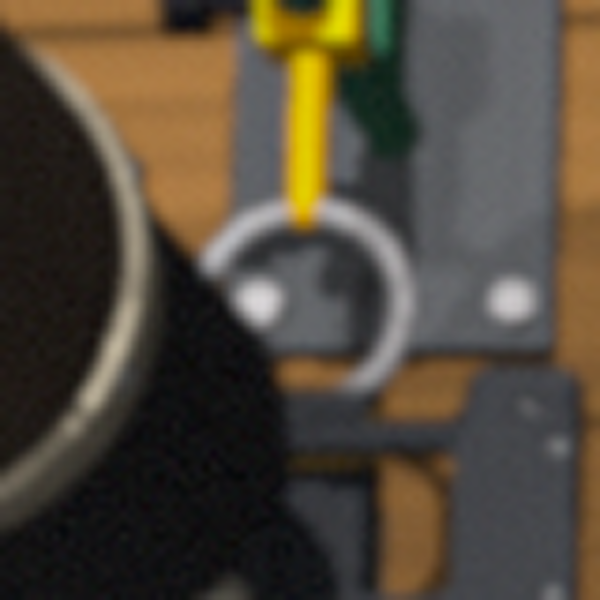

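```bash
cat >> h.py <<'E'
Rg=Ro.from_euler('xyz',[62.7,88.8,-24.1],degrees=True).as_matrix();tg=np.array([.5673,-.11,.1328])
HX=.5645
def hook(X,HX=None):
    HX=HX or globals()['HX']
    s=readout.get_state();R=Ro.from_euler('xyz',s['eef_rot'],degrees=True).as_matrix()
    Rh=Ro.from_euler('z',3.17,degrees=True).as_matrix()
    D=R@Rg.T
    # jaw half-turn ambiguity not an issue
    return s['tcp_pos']+D@(np.array([HX,-.11,0])+Rh@np.asarray(X,float)-tg), D@Rh
E
python3 - <<'E'
from h import *
np.set_printoptions(precision=4,suppress=True)
for hx in(.5625,.5645,.5665):
    for nm,X in(("throat",(.016,0,.085)),("freeend",(.016,0,.091)),("pivot",(.016,0,.077)),("redtop",(0,0,.04)),("tabtop+",(.012,0,.166)),("org",(0,0,0))):
        p,D=hook(X,hx);print(hx,nm,p,"scene crop",(np.array(proj("scene",p))-[310,170])*5+2)
print(D)
E
python3 -c "
import cv2
s=cv2.imread('pics/d_s.png')
cv2.imwrite('pics/e.png',cv2.resize(s[195:250,355:390],None,fx=10,fy=10,interpolation=cv2.INTER_CUBIC))"
```

```text
0.5625 throat [0.4693 0.1723 0.1444] scene crop [318.127  222.1843]
0.5625 freeend [0.4695 0.1724 0.1504] scene crop [319.6147 211.0457]
0.5625 pivot [0.469  0.1723 0.1364] scene crop [316.1619 236.8967]
0.5625 redtop [0.4517 0.1724 0.1   ] scene crop [319.0746 284.0526]
0.5625 tabtop+ [0.4683 0.1732 0.2255] scene crop [342.3973  59.4324]
0.5625 org [0.4502 0.172  0.0601] scene crop [309.8208 351.6028]
0.5645 throat [0.4713 0.1722 0.1443] scene crop [316.3717 224.4479]
0.5645 freeend [0.4715 0.1722 0.1503] scene crop [317.8547 213.3007]
0.5645 pivot [0.471  0.1721 0.1364] scene crop [314.4129 239.1714]
0.5645 redtop [0.4537 0.1722 0.1   ] scene crop [317.3938 286.316 ]
0.5645 tabtop+ [0.4703 0.173  0.2254] scene crop [340.5879  61.546 ]
0.5645 org [0.4522 0.1718 0.06  ] scene crop [308.1686 353.9094]
0.5665 throat [0.4733 0.172  0.1443] scene crop [314.6108 226.7186]
0.5665 freeend [0.4735 0.1721 0.1503] scene crop [316.089  215.5629]
0.5665 pivot [0.473  0.1719 0.1363] scene crop [312.6584 241.4533]
0.5665 redtop [0.4557 0.172  0.0999] scene crop [315.7079 288.5864]
0.5665 tabtop+ [0.4723 0.1728 0.2254] scene crop [338.7723  63.6667]
0.5665 org [0.4542 0.1717 0.0599] scene crop [306.5114 356.223 ]
[[ 0.999   0.0258  0.0365]
 [-0.0261  0.9996  0.009 ]
 [-0.0363 -0.0099  0.9993]]
```

View pics/e.png

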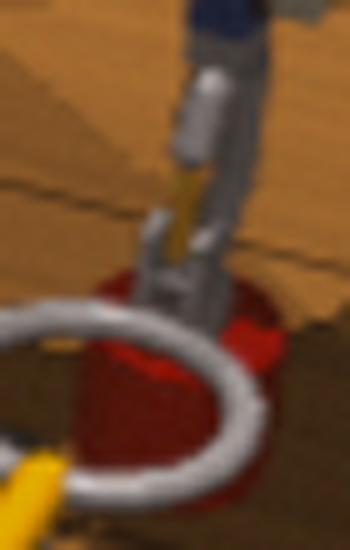

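```bash
sed -i 's/^HX=.*/HX=.5635/' h.py; python3 -m handwheel '[[[0.2,0.1,0.05,0],[0.25,0.1,0.05,0],[0.25,0.05,0.05,0],[0.1,0,0,0],[0,0,0,0]]]'
python3 - <<'E'
from h import *
st();print(hook((.016,0,.085)))
s=vision.capture('scene')
cv2.imwrite('pics/f.png',cv2.resize(s[195:255,340:390],None,fx=10,fy=10,interpolation=cv2.INTER_CUBIC))
E
```

```text
time_s: 7.8
tcp_pos: [0.4958, 0.1819, 0.1993]
eef_rot: [-41.2, 88.5, -132.8]
contact_force: [0.0, -0.4, -5.3]
gripper_width: 0.0136
t 7.8 tcp [0.4958 0.1819 0.1993] jawyaw(0=along y) -1.58 down [-0.017 -0.019 -1.   ] F [ 0.  -0.4 -5.3] M [ 0.03 -0.08  0.04] w 13.6 j [ 41.6   8.7 -19.2   0.2 -63.6  46.8]
(array([0.50625352, 0.18130564, 0.15112239]), array([[ 0.99896468,  0.0282671 ,  0.03564456],
       [-0.02859084,  0.99955416,  0.00860547],
       [-0.03538542, -0.00961567,  0.99932748]]))
```

View pics/f.png

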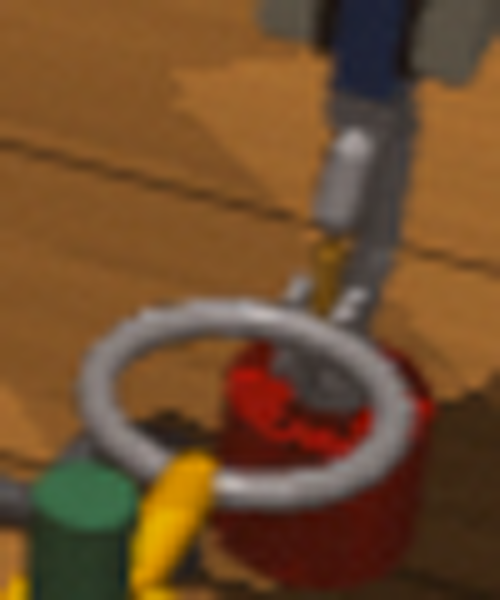

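Run:
```python
from h import *
f=lambda p:(np.array(proj("scene",p))-[340,195])*10+4.5
for z in(.1445,.1475,.1505):print(z,"eye",f((.5257,.1796,z)),"c",f((.5557,.179,z)),"right",f((.5557,.149,z)),"left",f((.5557,.209,z)))
p,D=hook((.016,0,.085));print("throat",f(p), "bar-at-throat height",f(hook((.016,0,.091))[0]))
for dx in(.012,.02): print(dx,f(p+[dx,0,0]))
```

```text
0.1445 eye [288.6038233  335.52757016] c [239.53691228 411.01726611] right [ 99.45390752 371.49853394] left [383.96156387 451.76081765]
0.1475 eye [290.10777701 323.7905818 ] c [240.98055848 399.11306039] right [100.58954311 359.69286543] left [385.73193502 439.75759501]
0.1505 eye [291.61781624 312.00610141] c [242.43020769 387.15935421] right [101.72982967 347.83884709] left [387.50978235 427.70368344]
throat [328.59894976 264.00101316] bar-at-throat height [331.66372167 241.07448954]
0.012 [311.07516622 292.8657475 ]
0.02 [299.18046437 312.45840045]
```

```bash
python3 -m handwheel '[[[0.05,-0.03,-0.06,0],[0.1,0,-0.02,0],[0,0,0,0]]]'
python3 - <<'E'
from h import *
st();print(hook((.016,0,.085))[0])
E
```

```text
time_s: 8.15
tcp_pos: [0.5013, 0.1802, 0.1955]
eef_rot: [-41.9, 88.5, -133.5]
contact_force: [-0.3, 0.9, -4.9]
gripper_width: 0.0136
t 8.15 tcp [0.5013 0.1802 0.1955] jawyaw(0=along y) -1.57 down [-0.018 -0.019 -1.   ] F [-0.3  0.9 -4.9] M [ 0.05 -0.17 -0.01] w 13.6 j [ 41.    9.4 -18.9   0.2 -63.3  47.4]
[0.51180326 0.17958394 0.14730471]
```

```bash
for i in 1 2; do python3 -m handwheel '[[[0.05,0,0,0],[0.05,0,0,0]]]' | grep -E "tcp|force"; done
python3 - <<'E'
from h import *
st();print(hook((.016,0,.085))[0])
E
```

```text
tcp_pos: [0.5052, 0.1801, 0.1955]
contact_force: [-0.5, 0.3, -4.9]
tcp_pos: [0.5089, 0.18, 0.1954]
contact_force: [-5.1, 1.3, -3.5]
t 8.55 tcp [0.5089 0.18   0.1954] jawyaw(0=along y) -1.56 down [-0.02  -0.019 -1.   ] F [-5.1  1.3 -3.5] M [ 0.4   1.91 -0.06] w 13.6 j [ 40.4  10.1 -18.    0.1 -63.5  48. ]
[0.51925847 0.17940575 0.14719774]
```

```bash
python3 -m handwheel '[[[0.05,0,0,0],[0.05,0,0,0]]]'
python3 - <<'E'
from h import *
st();print(hook((.016,0,.085))[0])
s=vision.capture('scene')
cv2.imwrite('pics/g.png',cv2.resize(s[195:255,340:390],None,fx=10,fy=10,interpolation=cv2.INTER_CUBIC))
E
```

```text
time_s: 8.75
tcp_pos: [0.5113, 0.1795, 0.1949]
eef_rot: [-47.3, 88.2, -138.9]
contact_force: [-4.6, 0.4, -2.9]
gripper_width: 0.0136
t 8.75 tcp [0.5113 0.1795 0.1949] jawyaw(0=along y) -1.58 down [-0.023 -0.02  -1.   ] F [-4.6  0.4 -2.9] M [ 0.2   2.06 -0.01] w 13.6 j [ 40.1  10.4 -17.6   0.  -63.7  48.3]
[0.52147879 0.17889333 0.14660334]
```

View pics/g.png

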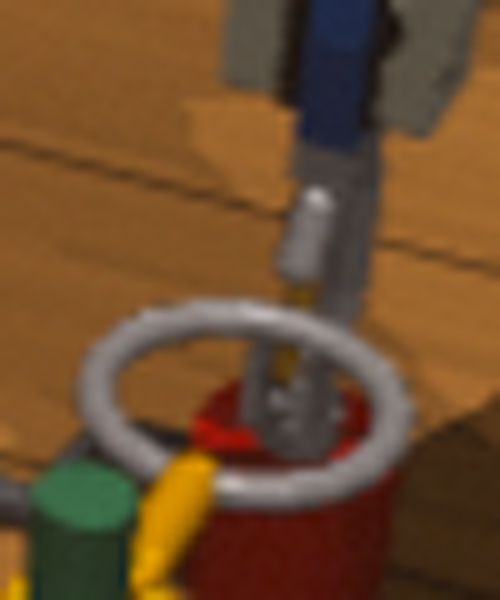

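```bash
for i in 1 2; do python3 -m handwheel '[[[0.08,0,0.01,0],[0.08,0,0.01,0]]]' | grep -E "tcp|force|rot"; done
python3 - <<'E'
from h import *
st();print(hook((.016,0,.085))[0])
E
```

```text
tcp_pos: [0.5157, 0.1787, 0.1945]
eef_rot: [-50.1, 88.0, -141.7]
contact_force: [-5.8, -0.5, -3.7]
tcp_pos: [0.5195, 0.1775, 0.1937]
eef_rot: [-52.7, 87.6, -144.4]
contact_force: [-6.6, 0.4, -4.2]
t 9.2 tcp [0.5195 0.1775 0.1937] jawyaw(0=along y) -1.63 down [-0.034 -0.024 -0.999] F [-6.6  0.4 -4.2] M [ 0.15  2.52 -0.09] w 13.6 j [ 39.2  11.6 -16.2  -0.2 -64.6  49.2]
[0.52916007 0.17663863 0.14535447]
```

```bash
for i in 1 2; do python3 -m handwheel '[[[0.08,0.02,0.05,0],[0.08,0.02,0.05,0]]]' | grep -E "tcp|force|rot"; done
python3 - <<'E'
from h import *
st();print(hook((.016,0,.085))[0],hook((0,0,.085)))
s=vision.capture('scene')
cv2.imwrite('pics/i.png',cv2.resize(s[195:255,340:390],None,fx=10,fy=10,interpolation=cv2.INTER_CUBIC))
E
```

```text
tcp_pos: [0.5224, 0.1772, 0.1946]
eef_rot: [-55.0, 87.1, -146.7]
contact_force: [-5.2, 0.2, -8.4]
tcp_pos: [0.5252, 0.1773, 0.1956]
eef_rot: [-57.0, 86.5, -148.8]
contact_force: [-8.1, 0.9, -8.3]
t 9.6 tcp [0.5252 0.1773 0.1956] jawyaw(0=along y) -1.76 down [-0.052 -0.031 -0.998] F [-8.1  0.9 -8.3] M [ 0.16  2.68 -0.07] w 13.8 j [ 38.6  12.7 -14.4  -0.5 -66.3  49.8]
[0.53404096 0.17612255 0.14706514] (array([0.51808853, 0.17665639, 0.14817649]), array([[ 0.99702664,  0.0317983 ,  0.0701908 ],
       [-0.03336529,  0.99921695,  0.02126607],
       [-0.06945962, -0.02354477,  0.99730688]]))
```

View pics/i.png

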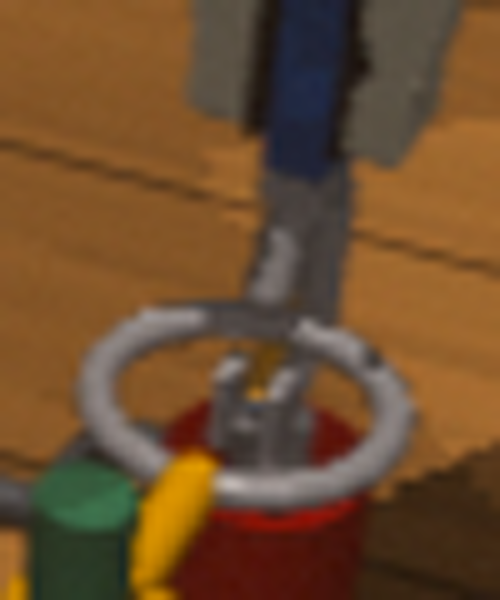

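```bash
python3 -m handwheel '[[[0.2,0.03,0.03,0]]]'; python3 -m handwheel '[[[0.2,0.03,0.03,0]]]';  python3 - <<'E'
from h import *
st();print(hook((.016,0,.085))[0],hook((0,0,.085)))
E
```

```text
time_s: 9.75
tcp_pos: [0.531, 0.1775, 0.1955]
eef_rot: [-57.8, 86.2, -149.6]
contact_force: [-7.7, -1.3, -6.3]
gripper_width: 0.0134
time_s: 9.85
tcp_pos: [0.5373, 0.1781, 0.1953]
eef_rot: [-58.4, 85.9, -150.3]
contact_force: [-4.0, 0.5, -10.0]
gripper_width: 0.0134
t 9.85 tcp [0.5373 0.1781 0.1953] jawyaw(0=along y) -1.8 down [-0.061 -0.035 -0.997] F [ -4.    0.5 -10. ] M [ 0.14  1.05 -0.06] w 13.4 j [ 37.7  14.1 -12.5  -0.6 -67.4  50.7]
[0.54567919 0.17666183 0.14664905] (array([0.52973861, 0.17721548, 0.1479106 ]), array([[ 0.996286  ,  0.03252007,  0.07972861],
       [-0.03460355,  0.9990911 ,  0.024891  ],
       [-0.07884669, -0.02755745,  0.99650579]]))
```

```bash
python3 -m handwheel '[[[0.1,0.02,0,0]]]';  python3 - <<'E'
from h import *
st();print(hook((.016,0,.085))[0],hook((0,0,.085))[0])
s=vision.capture('scene')
cv2.imwrite('pics/j.png',cv2.resize(s[195:255,340:390],None,fx=10,fy=10,interpolation=cv2.INTER_CUBIC))
E
```

```text
time_s: 9.95
tcp_pos: [0.5418, 0.1789, 0.1946]
eef_rot: [-58.2, 85.9, -150.1]
contact_force: [0.2, -0.1, -3.9]
gripper_width: 0.0138
t 9.95 tcp [0.5418 0.1789 0.1946] jawyaw(0=along y) -1.8 down [-0.062 -0.035 -0.997] F [ 0.2 -0.1 -3.9] M [ 0.29 -0.38 -0.02] w 13.8 j [ 37.5  14.6 -12.   -0.6 -67.4  50.9]
[0.55018371 0.177444   0.14595466] [0.53424347 0.17799951 0.14721968]
```

View pics/j.png

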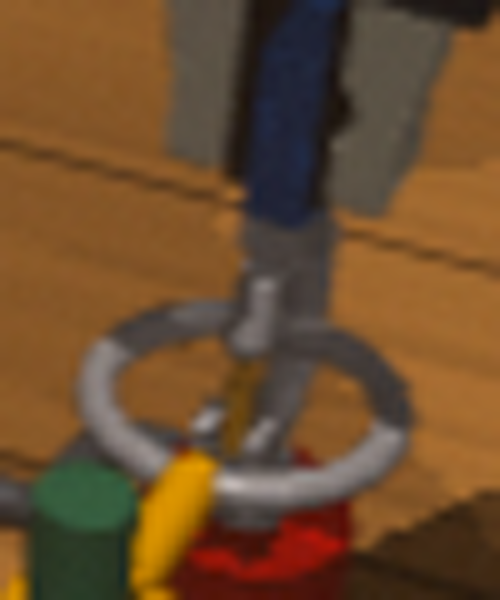

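```bash
python3 -m handwheel '[[[-0.15,0,-0.15,0],[-0.05,0,-0.15,0],[0,0,0,0]]]';  python3 - <<'E'
from h import *
st();print(hook((0,0,.106))[0])
E
```

```text
time_s: 10.3
tcp_pos: [0.5358, 0.1796, 0.1828]
eef_rot: [-57.1, 86.2, -148.9]
contact_force: [-0.0, -0.2, -4.2]
gripper_width: 0.0139
t 10.3 tcp [0.5358 0.1796 0.1828] jawyaw(0=along y) -1.8 down [-0.056 -0.034 -0.998] F [-0.  -0.2 -4.2] M [ 0.13 -0.36 -0.03] w 13.9 j [ 38.   14.4 -13.9  -0.5 -65.4  50.3]
[0.530044   0.17928772 0.15633028]
```

```bash
python3 -m handwheel '[[[-0.1,0,-0.1,0],[0,0,-0.05,0],[0,0,0,0]]]';  python3 - <<'E'
from h import *
st();print(hook((0,0,.106))[0])
E
```

```text
time_s: 10.6
tcp_pos: [0.5315, 0.1798, 0.177]
eef_rot: [-56.8, 86.3, -148.6]
contact_force: [-0.7, 0.2, -4.6]
gripper_width: 0.0139
t 10.6 tcp [0.5315 0.1798 0.177 ] jawyaw(0=along y) -1.76 down [-0.055 -0.033 -0.998] F [-0.7  0.2 -4.6] M [ 0.12 -0.28  0.05] w 13.9 j [ 38.4  14.3 -14.9  -0.5 -64.5  50.1]
[0.52577662 0.17950766 0.15050307]
```

```bash
for i in 1 2 3; do python3 -m handwheel '[[[0,0,-0.04,0],[0,0,0,0]]]' | grep -E "tcp|force"; done;  python3 - <<'E'
from h import *
st();print(hook((0,0,.106))[0])
E
```

```text
tcp_pos: [0.5316, 0.1799, 0.1755]
contact_force: [1.2, 0.1, -4.2]
tcp_pos: [0.5318, 0.18, 0.1739]
contact_force: [0.1, -0.2, -4.9]
tcp_pos: [0.5322, 0.1801, 0.1729]
contact_force: [-2.1, 0.8, -2.1]
t 11.2 tcp [0.5322 0.1801 0.1729] jawyaw(0=along y) -1.74 down [-0.053 -0.033 -0.998] F [-2.1  0.8 -2.1] M [0.12 0.24 0.03] w 13.9 j [ 38.4  14.5 -15.2  -0.5 -63.8  50.1]
[0.52654915 0.17979238 0.14642652]
```

```bash
python3 -m handwheel '[[[-0.01,0,-0.04,0],[0,0,0,0]]]' | grep -E "tcp|force";python3 -m handwheel '[[[0,0,-0.03,0],[0,0,0,0]]]' | grep -E "tcp|force";  python3 - <<'E'
from h import *
st();print(hook((0,0,.106))[0])
s=vision.capture('scene')
cv2.imwrite('pics/k.png',cv2.resize(s[185:265,335:395],None,fx=7.5,fy=7.5,interpolation=cv2.INTER_CUBIC))
E
```

```text
tcp_pos: [0.5322, 0.1801, 0.1728]
contact_force: [-1.5, 0.2, -2.0]
tcp_pos: [0.5323, 0.1801, 0.1728]
contact_force: [-2.2, -0.1, 0.3]
t 11.6 tcp [0.5323 0.1801 0.1728] jawyaw(0=along y) -1.69 down [-0.051 -0.032 -0.998] F [-2.2 -0.1  0.3] M [ 0.07  0.66 -0.08] w 13.7 j [ 38.4  14.4 -15.3  -0.4 -63.7  50. ]
[0.52662836 0.17980717 0.14630174]
```

View pics/k.png

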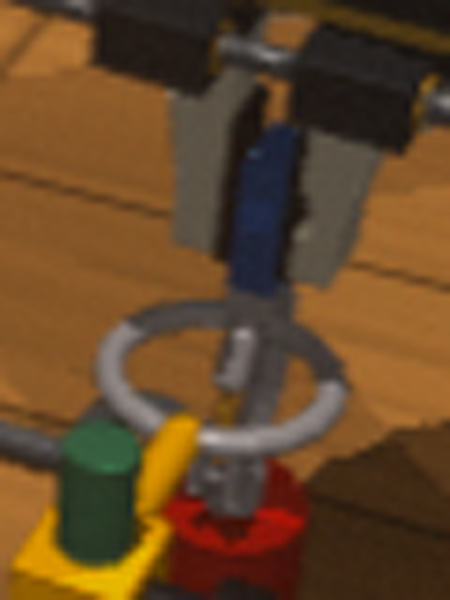

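```bash
python3 -m handwheel '[[[0,0,0,0],[0,0,0,0],[0,0,0,0],[0,0,0,0]]]' 0 3; python3 -c "
from h import *
st()"; python3 -m handwheel '[[[0,0,0,0],[0,0,0,0],[0,0,0,0],[0,0,0,0],[0,0,0,0]]]' 15 3
python3 - <<'E'
from h import *
st()
s=vision.capture('scene')
cv2.imwrite('pics/l.png',cv2.resize(s[185:265,335:395],None,fx=7.5,fy=7.5,interpolation=cv2.INTER_CUBIC))
E
```

```text
time_s: 12.05
tcp_pos: [0.5328, 0.1805, 0.1726]
eef_rot: [-55.7, 86.6, -147.4]
contact_force: [-0.7, 0.6, 0.7]
gripper_width: 0.0141
t 12.05 tcp [0.5328 0.1805 0.1726] jawyaw(0=along y) -1.69 down [-0.05  -0.032 -0.998] F [-0.7  0.6  0.7] M [ 0.18  0.35 -0.01] w 14.1 j [ 38.4  14.5 -15.3  -0.4 -63.6  50. ]
time_s: 12.55
tcp_pos: [0.5337, 0.1804, 0.1727]
eef_rot: [-54.9, 86.7, -146.7]
contact_force: [-0.1, -0.1, 0.4]
gripper_width: 0.0151
t 12.55 tcp [0.5337 0.1804 0.1727] jawyaw(0=along y) -1.69 down [-0.048 -0.032 -0.998] F [-0.1 -0.1  0.4] M [ 0.02 -0.13  0.05] w 15.1 j [ 38.4  14.5 -15.3  -0.3 -63.5  50. ]
```

View pics/l.png

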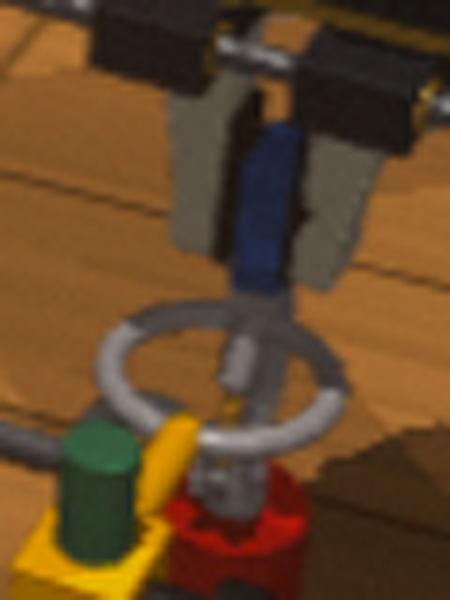

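```bash
python3 -m handwheel '[[[0,0,0,0],[0,0,0,0],[0,0,0,0],[0,0,0,0],[0,0,0,0],[0,0,0,0]]]' 60 3; python3 -m handwheel '[[[0,0,0.2,0],[0,0,0.5,0],[0,0,0.8,0],[0,0,0.8,0],[0,0,0.6,0],[0,0,0,0],[0,0,0,0]]]';python3 - <<'E'
from h import *
st()
s=vision.capture('scene');t=vision.capture('top')
cv2.imwrite('pics/m.png',np.hstack([cv2.resize(s[185:285,335:395],(360,600),interpolation=cv2.INTER_CUBIC),cv2.resize(t[150:220,155:205],(429,600),interpolation=cv2.INTER_CUBIC)]))
E
```

```text
time_s: 13.2
tcp_pos: [0.5338, 0.1806, 0.1728]
eef_rot: [-55.0, 86.7, -146.7]
contact_force: [0.0, -0.6, -0.3]
gripper_width: 0.0564
time_s: 13.9
tcp_pos: [0.533, 0.1796, 0.2961]
eef_rot: [-54.3, 86.7, -146.1]
contact_force: [0.5, 0.0, -0.1]
gripper_width: 0.0602
t 13.9 tcp [0.533  0.1796 0.2961] jawyaw(0=along y) -1.69 down [-0.048 -0.032 -0.998] F [ 0.5  0.  -0.1] M [ 0.07 -0.14 -0.05] w 60.2 j [ 38.4   9.8  -4.8  -0.3 -78.6  49.9]
```

View pics/m.png

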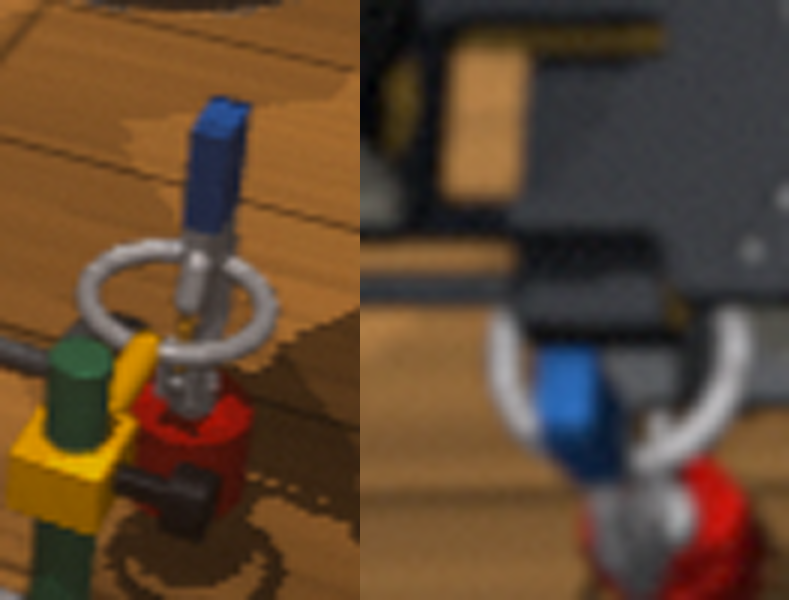

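```bash
python3 -m handwheel '[[[0,0.5,0.5,0],[-0.3,0.8,0,0],[-0.3,0.8,0,0],[-0.3,0.8,0,0],[0,0.5,0,0],[0,0,0,0],[0,0,0,0],[0,0,0,0]]]'
cat > chk.py <<'E'
from h import *
import sys
np.set_printoptions(precision=4,suppress=True)
st();s=vision.capture('scene');t=vision.capture('top')
cv2.imwrite(f'pics/n{sys.argv[1]}.png',np.hstack([cv2.resize(s[185:285,335:395],(360,600),interpolation=cv2.INTER_CUBIC),cv2.resize(t[150:220,155:205],(429,600),interpolation=cv2.INTER_CUBIC)]))
def c(im,lo,hi,b):
    x0,y0,x1,y1=b;m=cv2.inRange(cv2.cvtColor(im,cv2.COLOR_BGR2HSV)[y0:y1,x0:x1],lo,hi);M=cv2.moments(m,True)
    return M['m10']/M['m00']+x0,M['m01']/M['m00']+y0
B=((100,90,40),(130,255,255))
a,b=c(s,*B,(355,190,385,230)),c(t,*B,(160,170,200,210));print("tab",a,b,tri(a,b))
Rr=((0,170,60),(8,255,255))
a,b=c(s,*Rr,(345,240,390,280)),c(t,*Rr,(165,185,215,225));print("red",a,b,onz("scene",*a,.065),onz("top",*b,.07))
E
python3 chk.py 1;  python3 -m handwheel '[[[0,0,0,0],[0,0,0,0],[0,0,0,0],[0,0,0,0]]]' >/dev/null; python3 chk.py 2
```

```text
time_s: 14.8
tcp_pos: [0.4938, 0.3175, 0.3089]
eef_rot: [-52.3, 85.9, -144.1]
contact_force: [0.5, -0.3, -0.5]
gripper_width: 0.0601
t 14.8 tcp [0.4938 0.3175 0.3089] jawyaw(0=along y) -1.8 down [-0.058 -0.042 -0.997] F [ 0.5 -0.3 -0.5] M [ 0.09 -0.24  0.01] w 60.1 j [ 51.1  12.5   0.5  -1.1 -81.9  37.2]
tab (370.2708333333333, 211.3125) (179.84552845528455, 197.78048780487805) (array([0.5292, 0.1799, 0.1884]), np.float64(3.897668106467903e-05))
red (367.29583333333335, 257.59583333333336) (195.07438016528926, 213.40495867768595) [0.5231 0.1848 0.065 ] [0.5197 0.1695 0.07  ]
t 15.3 tcp [0.4947 0.3153 0.3098] jawyaw(0=along y) -1.99 down [-0.057 -0.041 -0.998] F [ 0.5 -1.1 -0.2] M [ 0.1  -0.18  0.06] w 60.1 j [ 50.9  12.4   0.5  -1.1 -81.9  37.3]
tab (370.3076923076923, 211.3986013986014) (179.91803278688525, 197.71311475409837) (array([0.5294, 0.1799, 0.1883]), np.float64(0.00029176335025742794))
red (367.327868852459, 257.62704918032784) (195.15573770491804, 213.29508196721312) [0.5232 0.1849 0.065 ] [0.52   0.1693 0.07  ]
```

View pics/n1.png

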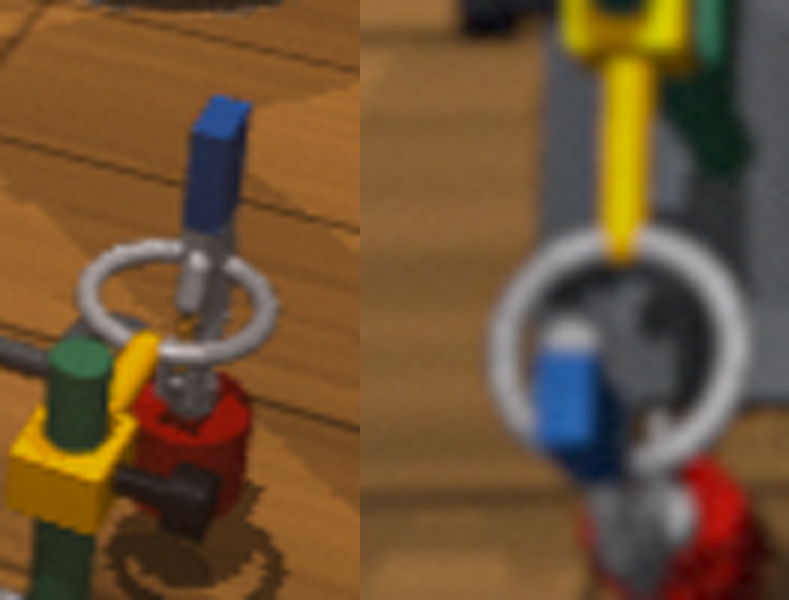

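View pics/n2.png

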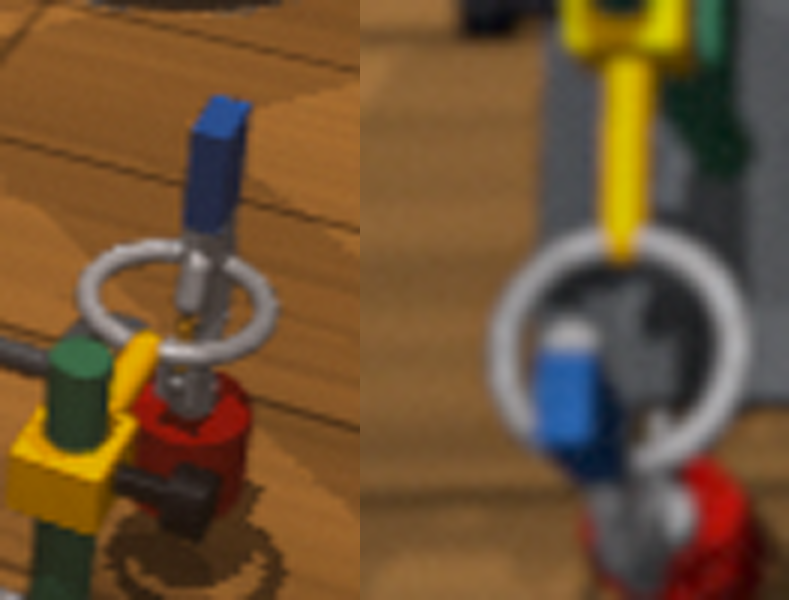

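Run:
```python
from h import *
np.set_printoptions(precision=1,suppress=True)
f=lambda p:(np.array(proj("scene",p))+.5-[335,185])*6-.5
g=lambda p:(np.array(proj("top",p))+.5-[155,150])*8.57-.5
x,y,b=.5257,.1797,.1465-.106
for tx in(-4,0,4):
  for ty in(-3,0,3):
    a,c=np.tan(np.radians([tx,ty]))
    P=lambda dx,dy,z:(x+dx+a*(z-.106),y+dy+c*(z-.106),b+z)
    print(tx,ty,"tabtop S",f(P(0,0,.166)),"redbot-left/right S",f(P(-.011,-.020,0)),f(P(.011*-1,.02,0)),f(P(0,0,.04)),"T tabtop",g(P(0,0,.166)),"redtop",g(P(0,0,.04)))
```

```text
-4 -3 tabtop S [217.4 101.5] redbot-left/right S [140.1 471.7] [243.9 504.2] [190.  414.9] T tabtop [213.5 426.6] redtop [290.4 502.6]
-4 0 tabtop S [226.5 103.8] redbot-left/right S [126.  467.2] [229.2 499.6] [180.7 412.1] T tabtop [200.4 427. ] redtop [303.2 502.2]
-4 3 tabtop S [235.7 106. ] redbot-left/right S [111.9 462.8] [214.7 495. ] [171.5 409.3] T tabtop [187.3 427.3] redtop [315.9 501.9]
0 -3 tabtop S [213.5 107.4] redbot-left/right S [146.6 460.2] [249.9 492.4] [194.  407.7] T tabtop [213.9 409.6] redtop [290.2 519.2]
0 0 tabtop S [222.7 109.6] redbot-left/right S [132.6 455.9] [235.3 487.8] [184.8 404.9] T tabtop [200.8 410. ] redtop [302.9 518.8]
0 3 tabtop S [231.9 111.9] redbot-left/right S [118.6 451.5] [220.8 483.3] [175.6 402.2] T tabtop [187.7 410.3] redtop [315.7 518.5]
4 -3 tabtop S [209.6 113.3] redbot-left/right S [153.1 449. ] [255.8 480.7] [198.  400.6] T tabtop [214.2 392.7] redtop [289.9 535.8]
4 0 tabtop S [218.8 115.6] redbot-left/right S [139.1 444.6] [241.3 476.2] [188.8 397.8] T tabtop [201.1 393. ] redtop [302.7 535.5]
4 3 tabtop S [228.  117.8] redbot-left/right S [125.2 440.4] [226.9 471.8] [179.7 395.1] T tabtop [188.  393.4] redtop [315.4 535.1]
```

```bash
python3 -m handwheel '[[[0,0,0,0],[0,0,0,0],[0,0,0,0],[0,0,0,0],[0,0,0,0],[0,0,0,0],[0,0,0,0],[0,0,0,0]]]' >/dev/null; python3 chk.py 3 && python3 -c "
from plant import close_job; print(close_job())"
```

```text
t 16.2 tcp [0.4946 0.3156 0.3098] jawyaw(0=along y) -1.96 down [-0.057 -0.041 -0.998] F [ 0.7  0.6 -0.9] M [ 0.08 -0.2   0.  ] w 60.0 j [ 50.9  12.4   0.5  -1.1 -81.9  37.3]
tab (370.21830985915494, 211.54225352112675) (179.79338842975207, 197.70247933884298) (array([0.5295, 0.18  , 0.1881]), np.float64(0.00012982527433141902))
red (367.281512605042, 257.4495798319328) (194.92000000000002, 213.44) [0.5227 0.1846 0.065 ] [0.5196 0.1699 0.07  ]
the job is handed in; nothing more can be done
None
```

The weight now hangs from the stand's ring in the crown of the hook, with the gate shut. I handed the job in at about 16 s of the 61 s allowed; no verdict was reported.

I gripped the hook by its blue tab and pressed the gate against the ring's near side until the ring snapped in. I then lowered the hook until the ring took the weight, let go, and moved the gripper clear.

- **Ring height:** the cameras put the bar at about 147–148 mm, and contact while seating suggested about 146 mm. The bar entered near the middle of the throat.
- **Forces:** the sideways force while pressing stayed at about 8 N in the readings I took. The largest combined reading was about 12 N, including the hook's own 5 N weight, against the 22 N limit. I read force only at the end of each short move, so brief peaks in between are not ruled out.
- **Stillness:** the tab and weight stayed within about 0.3 pixel in both cameras over the last 1.4 s before hand-in. The force reading was back to about zero.
- **Gate:** the scene view shows the brass pin in line between the lugs and the nose, with the ring behind it.
- **Uprightness:** this check disagreed slightly. The scene camera shows the hook upright to about 1°, while the top camera suggests up to about 4° of lean. The two calibrations differ by several millimetres elsewhere, so I took it as measurement error.
- **Tilt during the push:** the hook leaned about 4° in the grip while I pressed it in. I eased the grip before opening so it could settle gently.
- **Other objects:** I steered clear of the other things and the turquoise stand. I did not compare before-and-after pictures of them.

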